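Lay out the sawn blanks on their batch boards

TASK

Lay out the three eight-sided sawn blanks for the next turning batch: set the tall one on the board with one dowel, the low one with the pencilled cross on the board with two dowels, and the low one without pencil marks on the board with three dowels. Each is to stand flat and centred on its board's round cork pad. Leave the wedge, the wax tin, the wooden cup and the abrasive roll where they are.

Things in the scene. Friction and masses are not known exactly. Their poses are not given: they have to be found in the camera images.
- blank_b_center (a point): The TALL eight-sided sawn wood blank: 66 (x) x 65 (y) x 53 mm high, pale, two crossing pencil lines on its top. This point is its centre, 26.5 mm above its underside; z is up. Narrowest (60 mm) across the direction 30 degrees from its x towards its y; 62 to 63 mm at 125 and 165 degrees, at most 68. About 0.11 kg.
- blank_a_center (a point): The LOW MARKED eight-sided sawn wood blank: 67 (x) x 59 (y) x 36 mm high, darker bark-like patches on its sides, two crossing pencil lines on its top. This point is its centre, 18 mm above its underside; z is up. Narrowest (58 mm) across the direction 45 degrees from its x towards its y; 59 mm at 90, 62 mm at 138, at most 68. About 0.07 kg.
- blank_e_center (a point): The LOW PLAIN eight-sided sawn wood blank: 58 (x) x 61 (y) x 36 mm high, pale, no pencil lines on its top. This point is its centre, 18 mm above its underside; z is up. Narrowest (56 mm) across the direction 45 degrees from its x towards its y; 58 mm at 0 and 130, at most 63. About 0.075 kg.
- board_one_pad (a point): Plywood batch board, 100 x 130 x 9 mm, fixed, lying flat across steel bars, with a round cork pad (84 mm across, 2 mm thick) and ONE dark dowel along one edge (16 mm thick, 12 mm above the board). This point: centre of the pad's top, 23.5 mm above the bench. z up; y points to the dowel edge: dowel axes at 70 mm, board ends at 82 mm (48 mm on the -y side, 50 mm along +-x).
- board_two_pad (a point): Plywood batch board, 100 x 130 x 9 mm, fixed, lying flat across steel bars, with a round cork pad (84 mm across, 2 mm thick) and a row of TWO dark dowels 30 mm apart along one edge (16 mm thick, 12 mm above the board). This point: centre of the pad's top, 23.5 mm above the bench. z up; y points to the dowel edge: dowel axes at 70 mm, board ends at 82 mm (48 mm on the -y side, 50 mm along +-x).
- board_three_pad (a point): Plywood batch board, 100 x 130 x 9 mm, fixed, lying flat across steel bars, with a round cork pad (84 mm across, 2 mm thick) and a row of THREE dark dowels 30 mm apart along one edge (16 mm thick, 12 mm above the board). This point: centre of the pad's top, 23.5 mm above the bench. z up; y points to the dowel edge: dowel axes at 70 mm, board ends at 82 mm (48 mm on the -y side, 50 mm along +-x).
- wedge: Bystander, loose: a plain wooden wedge, 89 (x) x 46 (y) x 26 mm. Origin at the centre of its underside.
- wax_tin: Bystander, loose: a round wax tin with a red lid, 67 mm across, 32 mm high (not the like one far back on the right). Origin at the centre of its underside.
- cup: Bystander, loose: a small turned wooden cup on a foot, open at the top, 66 mm across, 68 mm high (not the like one far back on the right). Origin at the centre of its underside.
- roll: Bystander, loose: a roll of abrasive cloth standing on end, 74 (x) x 59 (y) x 50 mm high. Origin near the centre of its underside; it reaches 37 mm to any side at most.

How it is judged:
By the outcome, as a careful person would: the job done as asked, in the order asked, and still so for the second after the job is handed in, with the robot touching nothing.
It also fails if it takes over 96 s, if anything falls off the work surface, if the arm or the gripper's body presses on something with over 40 N, if the wrist force passes 120 N, or if a joint passes its speed limit or range.

ROBOT

A 6-joint arm with a two-finger parallel gripper is mounted at the origin on a cart in front of the work surface, level with it; the furniture and walls round the work are solid. World frame = base frame: x ahead of the robot, y to its left, z up, the work surface at z = 0. Lengths are in m, angles in rad, forces in N, time in s.
With the tool pointing down it reaches from about 0.3 to 0.875 m from the base axis. Payload 6.4 kg.
Tool frame: the origin (TCP) lies between the finger pads; the fingertips stand ctrl.tip_extent ahead of it and the grasp point (between the pads) is the TCP (ctrl.tip_extent is the distance from the TCP to the fingertips, in m); z points along the fingers, y is the line along which they close (so a half turn about z gives the same grasp; the last joint's range is limited). The gripper opens to 85 mm and grips with 20 to 120 N. Pads are 22 mm wide; open, the fingers measure 114 mm over their backs; the gripper's body (76 mm by 85 mm) begins 54 mm behind the grasp point. The pads swing forward as they close: fully open they stand 13 mm farther back than shut.
Start: joints at [1.056, 0.181, 1.607, -0, 1.354, -0.206], TCP at [0.175, 0.548, 0.25] pointing down, gripper open.
Joint ranges: [-2.99, 2.99], [-0.89, 2.07], [0.3, 2.58], [-1.14, 4.28], [0, 2.63], [-3.12, 3.12]. Speed limits (rad/s): [2.57, 2.57, 3.01, 3.14, 3.14, 3.14].

INTERFACE

Orientations are given as a unit quaternion [w, x, y, z].
In Python, from bench import ctrl gives the robot as it stands.
- The arm moves only by the tool send_rows, never from a script. Its arguments are lists of equal length, an entry for each row: "dr": the turn, a rotation vector about the tool's x, y, z in units of 6 degrees (1.0 is 6 degrees), a list of three; "xyz": the shift along the tool's x, y, z in cm, a list of three; "jaw": the opening in per cent of the stroke, from 0 (shut) to 100 (fully open). In form: {"dr": [[wx, wy, wz], ...], "xyz": [[dx, dy, dz], ...], "jaw": [jaw, ...]}. A call has exactly 8 rows; each row is the pose to reach, as a shift and turn from the pose commanded when the call began, along the tool's axes at that moment; what a row does not reach only later rows make up. A row lasts 1/8 s, in which the tool goes at most 62.5 mm and 10.7 degrees, less where a joint would pass 70% of its speed; a pose out of reach is approached as far as the arm can. A call with a gripper value outside its range is refused whole. The fingers move at their own pace and stop on an object; the grip force is fixed at half the most. Time passes only in rows, so rows that repeat a pose let the fingers close, or fill a call up. It gives the time, the measured TCP pose, the force, the opening and the grip force at its end, in the units of the state.
- ctrl.get_obs(): the state, without advancing time (a new reading comes with each control period).
- ctrl.camera(name): name is "side" or "top"; returns the picture (420x560x3 uint8, red, green, blue); there is no depth.
- ctrl.calibration(name): a dict with "camera_matrix" (3x3 intrinsics, pixels), "world_from_camera" (4x4, takes a point from camera to world coordinates). Camera axes: x right, y up, looking along -z (the intrinsics and any distortion apply to the point x, -y, -z); pixel columns grow to the right and rows downward; lengths in m; the calibration is good to about 2 mm. A picture is of the moment at which its call begins. calibration takes no time and is no camera call.
- ctrl.hand_in(): hands the job in; it is judged then, once.
The state is a dict: "time_s": time; "q": joint angles; "dq": joint speeds; "joint_efforts": joint torques, N m; "eef_pos": TCP position; "eef_rot": TCP orientation; "wrist_force": force on the tool from outside, world axes, zero at the start; "torque": the same for the moment, N m; "opening": opening from 0.0 (shut) to 1.0 (fully open); "grasp_force": force on a finger pad.
Only numpy, scipy, OpenCV 4.12 (cv2) and the standard library are available. Lean on these libraries where they do the work, as an engineer would, in place of code of your own. Each camera call takes 0.05 s, during which the arm holds its last target. There are 200 camera calls.

## Working session

There is one attempt and no reset: what is moved stays moved. The work goes in short steps, Python scripts to look and compute and a tool call to move; the robot and the scene stay as the last step left them, time stands still between calls to the robot, and variables do not carry over. Pictures are saved under pics/ and viewed, at most 14 in all, crops included, and the job is handed in when it is done.

Besides the shell and the picture viewer there is one more tool, called after ">>>" as a command line: name --argument value ..., lists and objects as JSON in quotes. send_rows: Moves the arm, as the interface text tells. Its arguments: {"type":"object","properties":{"dr":{"type":"array","items":{"type":"array","items":{"type":"number"}}},"xyz":{"type":"array","items":{"type":"array","items":{"type":"number"}}},"jaw":{"type":"array","items":{"type":"number"}}},"required":["dr","xyz","jaw"]}

```bash
mkdir -p pics; ls
python3 - <<'E'
from bench import ctrl
import cv2,numpy as np
np.set_printoptions(precision=4,suppress=True)
for n in("top","side"):
    im=ctrl.camera(n); np.save(f"pics/{n}0.npy",im)
    cv2.imwrite(f"pics/{n}0.png",cv2.resize(im[:,:,::-1],(800,600),interpolation=cv2.INTER_CUBIC))
    print({k:(np.array(v) if not isinstance(v,dict) else v) for k,v in ctrl.calibration(n).items()})
print(ctrl.get_obs(),ctrl.tip_extent)
E
```

```text
pics
{'camera_matrix': array([[442.9374,   0.    , 286.5703],
       [  0.    , 442.9374, 209.9138],
       [  0.    ,   0.    ,   1.    ]]), 'world_from_camera': array([[-0.0079,  0.9958, -0.0917,  0.3978],
       [-0.9998, -0.0095, -0.0172,  0.0332],
       [-0.018 ,  0.0916,  0.9956,  1.0965],
       [ 0.    ,  0.    ,  0.    ,  1.    ]])}
{'camera_matrix': array([[458.3668,   0.    , 286.8409],
       [  0.    , 458.3668, 206.6549],
       [  0.    ,   0.    ,   1.    ]]), 'world_from_camera': array([[ 0.8234,  0.3406, -0.454 , -0.0533],
       [-0.5674,  0.5127, -0.6444, -0.7748],
       [ 0.0133,  0.7881,  0.6154,  0.8408],
       [ 0.    ,  0.    ,  0.    ,  1.    ]])}
{'time_s': 0.1, 'q': array([ 1.0557,  0.1815,  1.6079,  0.    ,  1.3538, -0.2063]), 'dq': array([ 0.0005, -0.002 , -0.0013, -0.0009,  0.0011,  0.0031]), 'joint_efforts': array([ -0.0004, -44.5872, -35.2241,  -0.0002,   0.0041,   0.    ]), 'eef_pos': array([0.1745, 0.5474, 0.2495]), 'eef_rot': array([-0.0003,  0.1538,  0.9881, -0.0008]), 'wrist_force': array([-0.0342,  0.2122,  0.8654]), 'torque': array([-0.0186,  0.0414, -0.0125]), 'grasp_force': 0.0, 'opening': 1.0025944146044772} 0.019
```

View pics/top0.png

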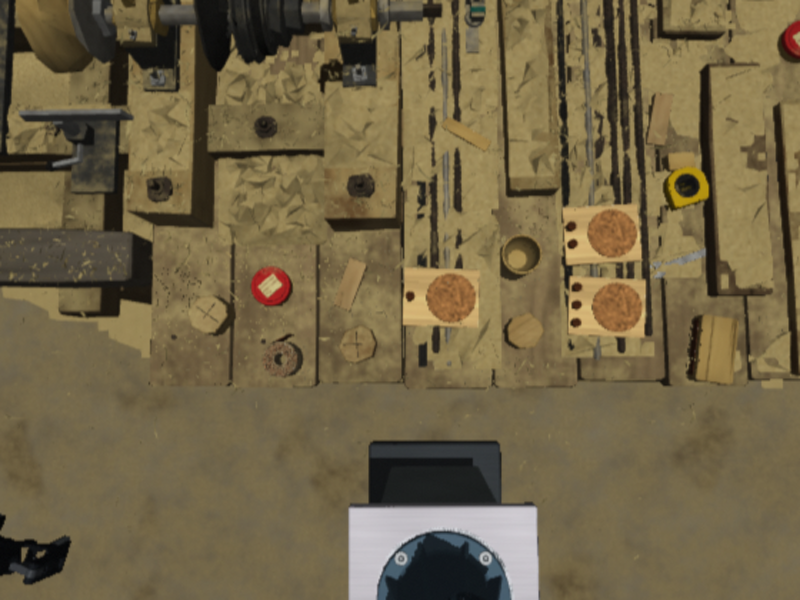

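View pics/side0.png

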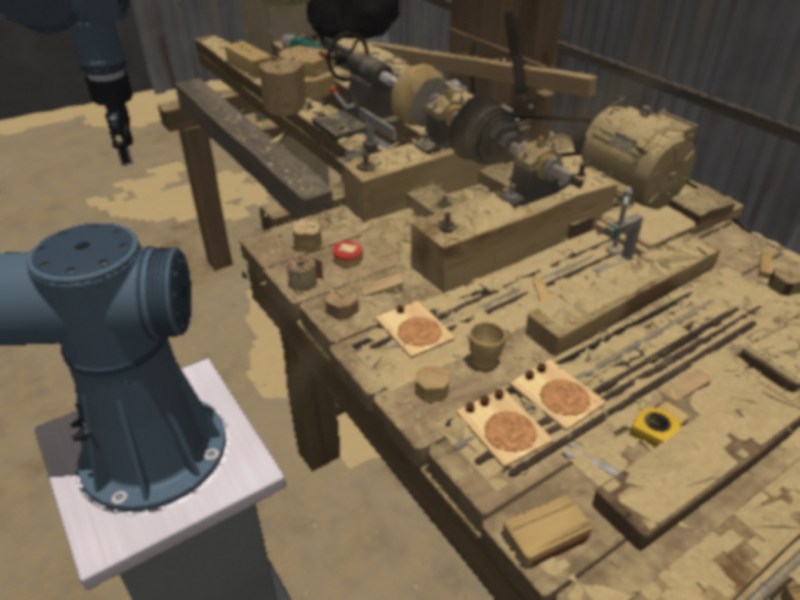

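The top view (800x600) shows the tall blank at (210,314), the marked low blank at (358,344) and the plain one at (524,331). Pads: board one (452,297), two (612,232), three (617,307); the dowels are on the left (+y). I'll enlarge crops next to get positions and orientations.

```bash
cat > h.py <<'E'
import numpy as np,cv2
from bench import ctrl
from scipy.spatial.transform import Rotation as R
np.set_printoptions(precision=4,suppress=True)
def unproj(n,u,v,z):
    c=ctrl.calibration(n);K=np.array(c["camera_matrix"]);T=np.array(c["world_from_camera"])
    d=np.linalg.inv(K)@[u,v,1];d=T[:3,:3]@(d*[1,-1,-1]);p=T[:3,3]
    return p+d*(z-p[2])/d[2]
def proj(n,P):
    c=ctrl.calibration(n);K=np.array(c["camera_matrix"]);T=np.array(c["world_from_camera"])
    p=(np.linalg.inv(T)@np.append(P,1))[:3]*[1,-1,-1];p=K@p
    return p[:2]/p[2]
def rectify(n,im,cx,cy,z,half=.05,s=380):
    # picture of plane z: up=+x, left=+y
    w=[(cx+half,cy+half),(cx+half,cy-half),(cx-half,cy-half),(cx-half,cy+half)]
    src=np.float32([proj(n,[a,b,z]) for a,b in w])
    M=cv2.getPerspectiveTransform(src,np.float32([[0,0],[s,0],[s,s],[0,s]]))
    return cv2.warpPerspective(im,M,(s,s),flags=cv2.INTER_CUBIC)
def grid(im,cx,cy,half=.05):
    im=im.copy();s=im.shape[0]
    for k in range(1,10):
        p=int(k*s/10);c=(255,0,255) if k==5 else (0,255,255)
        cv2.line(im,(p,0),(p,6 if k!=5 else s),c,1);cv2.line(im,(0,p),(6 if k!=5 else s,p),c,1)
    return im
E
python3 - <<'E'
from h import *
im=np.load("pics/top0.npy")
obj=dict(tall=(210,314,.053),mark=(358,344,.036),plain=(524,331,.036),b1=(452,297,.0235),b2=(612,232,.0235),b3=(617,307,.0235),tin=(271,286,.032),cup=(520,255,.068),wedge=(351,285,.026),roll=(283,357,.05))
W={k:unproj("top",u*.7,v*.7,z) for k,(u,v,z) in obj.items()}
for k,v in W.items(): print(k,v)
t=[grid(rectify("top",im,*W[k][:2],W[k][2],s=260),0,0) for k in("tall","mark","plain","b1","b2","b3")]
o=np.vstack([np.hstack(t[:3]),np.hstack(t[3:])]);cv2.imwrite("pics/rect.png",o[:,:,::-1])
E
```

```text
tall [0.4735 0.3829 0.053 ]
mark [0.4221 0.1382 0.036 ]
plain [ 0.4415 -0.1395  0.036 ]
b1 [ 0.5009 -0.0208  0.0235]
b2 [ 0.6099 -0.2957  0.0235]
b3 [ 0.4812 -0.2994  0.0235]
tin [0.5218 0.2866 0.032 ]
cup [ 0.5646 -0.1308  0.068 ]
wedge [0.5229 0.1511 0.026 ]
roll [0.4014 0.261  0.05  ]
```

View pics/rect.png

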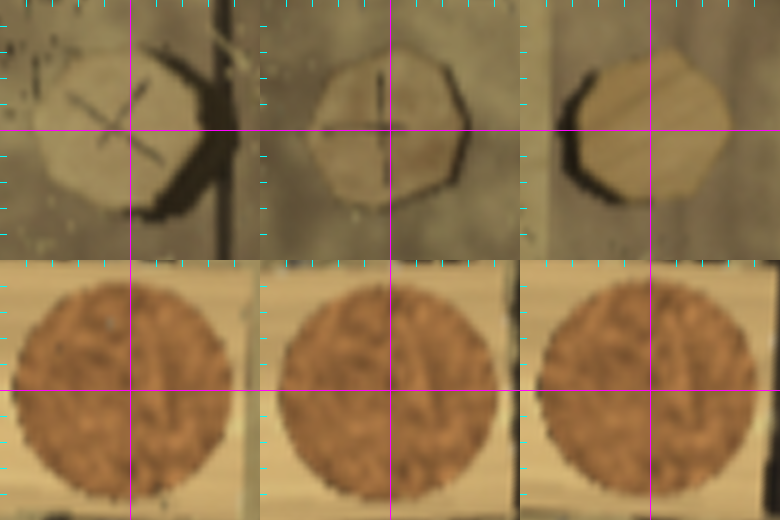

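The rectified tiles (0.385 mm/px) show the tall top spanning columns 36–200 (centre 118,130), marked about (388,128), and plain about (653,126). The pad circles are within about 3 mm of the tile centres. I'll refine by segmentation.

```bash
cat >> h.py <<'E'
def seg(im,c,z,half=.05,s=300,r0=.027,r1=.037,n="top"):
    t=rectify(n,im,c[0],c[1],z,half,s);m=np.full((s,s),cv2.GC_BGD,np.uint8);k=s/(2*half)
    cv2.circle(m,(s//2,s//2),int(r1*k),cv2.GC_PR_BGD,-1);cv2.circle(m,(s//2,s//2),int((r0+r1)/2*k),cv2.GC_PR_FGD,-1);cv2.circle(m,(s//2,s//2),int(r0*k),cv2.GC_FGD,-1)
    cv2.grabCut(np.ascontiguousarray(t[:,:,::-1]),m,None,np.zeros((1,65)),np.zeros((1,65)),6,cv2.GC_INIT_WITH_MASK)
    b=cv2.morphologyEx((m%2).astype(np.uint8),cv2.MORPH_OPEN,np.ones((9,9)))
    h=cv2.convexHull(max(cv2.findContours(b,0,1)[0],key=cv2.contourArea))
    p=h[:,0].astype(float);P=np.c_[c[0]+half-p[:,1]/k,c[1]+half-p[:,0]/k]
    d=cv2.polylines(t.copy(),[h],1,(255,0,255),1)
    return P,d
def widths(P,a):
    u=np.array([np.cos(np.radians(a)),np.sin(np.radians(a))]);q=P@u;return q.max()-q.min(),(q.max()+q.min())/2
E
python3 - <<'E'
from h import *
im=np.load("pics/top0.npy");D=[]
for k,c,z,known in(("tall",(.4735,.3875),.053,{0:66,90:65,30:60,125:62.5,165:62.5}),("mark",(.423,.139),.036,{0:67,90:59,45:58,138:62}),("plain",(.443,-.1405),.036,{0:58,90:61,45:56,130:58})):
    for it in range(2):
        P,d=seg(im,c,z); wx,cx=widths(P,0);wy,cy=widths(P,90);c=(cx,cy)
    D.append(d)
    w=np.array([widths(P,a)[0]*1e3 for a in range(180)])
    print(k,np.array(c),w[::10].round(1))
    M=cv2.moments(np.float32(P-c)*1e3);print(" area centroid off mm",M["m10"]/M["m00"],M["m01"]/M["m00"])
    e=[]
    for yaw in range(180):
        v=np.array([w[(a+yaw)%180]-x for a,x in known.items()]);e.append(np.std(v))
    o=np.argsort(e)[:8];print(" yaw",o,np.array(e)[o].round(2))
for k,c,z in(("b1",(.5005,-.0177),.0235),("b2",(.6088,-.2947),.0235),("b3",(.4816,-.298),.0235)):
    P,d=seg(im,c,z,r0=.037,r1=.047);D.append(d)
    print(k,np.array([widths(P,0)[1],widths(P,90)[1]]),widths(P,0)[0],widths(P,90)[0])
D=[cv2.resize(d,(266,266)) for d in D]
cv2.imwrite("pics/seg.png",np.vstack([np.hstack(D[:3]),np.hstack(D[3:])])[:,:,::-1])
E
```

```text
tall [0.4742 0.3873] [63.3 66.1 68.7 69.3 67.9 66.7 67.  67.4 65.8 64.7 64.  64.6 65.1 64.
 62.1 61.6 64.  64.6]
 area centroid off mm 1.279578407830802 1.325350749705359
 yaw [108 107 109 110 106 111 112 105] [1.8  1.84 1.85 1.89 1.9  1.92 1.95 1.96]
mark [0.4232 0.1388] [66.  64.2 61.7 64.  66.1 66.6 65.6 62.7 63.5 63.7 64.3 63.3 64.6 66.1
 66.8 66.3 66.7 67.1]
 area centroid off mm -0.3172452704373376 -0.6254374101276419
 yaw [159 160 158 161 157 162 163 156] [1.75 1.75 1.82 1.83 1.92 1.96 2.01 2.07]
plain [ 0.4427 -0.1402] [57.7 56.2 56.5 57.6 57.6 57.1 56.9 58.5 59.8 59.7 60.5 61.9 62.  60.5
 59.1 61.2 61.8 60.7]
 area centroid off mm -0.4826094461312017 0.8082277732314052
 yaw [ 8  9 10  7 11  6  5 12] [1.03 1.05 1.09 1.09 1.13 1.16 1.23 1.24]
b1 [ 0.5003 -0.0179] 0.08366666666666667 0.08366666666666667
b2 [ 0.6086 -0.2949] 0.08366666666666667 0.08366666666666661
b3 [ 0.4811 -0.2983] 0.08233333333333337 0.08399999999999996
```

View pics/seg.png

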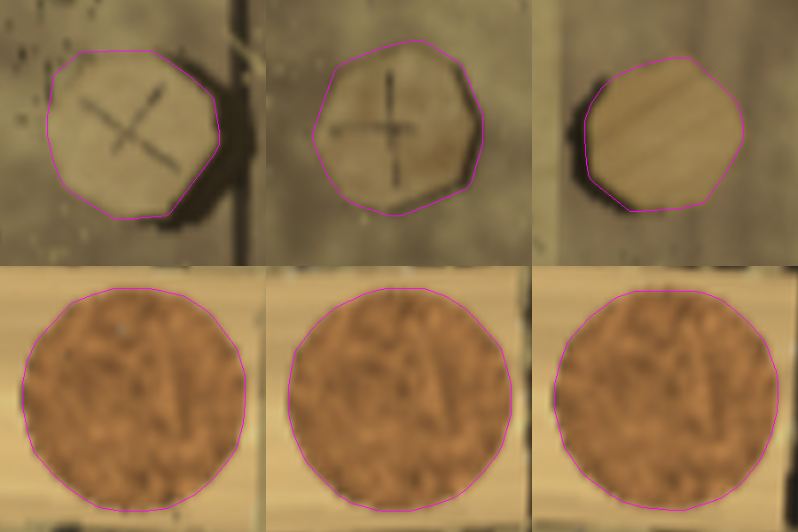

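The contours fit. The pads are measured to about 1 mm. Yaws are tall ≈110°, marked ≈160° and plain ≈8°, so I'll grip across world directions 142°, 70° and 8°. The marked contour includes a bit of side shadow, so I use (0.4235, 0.1393) for it.

```bash
cat >> h.py <<'E'
def go(x,y,z,psi):
    o=ctrl.get_obs();q=o["eef_rot"];r=R.from_quat([q[1],q[2],q[3],q[0]]);a=np.radians(psi)
    Y=np.array([np.cos(a),np.sin(a),0]);Z=np.array([0,0,-1.]);T=R.from_matrix(np.c_[np.cross(Y,Z),Y,Z])
    print("xyz",(r.inv().apply(np.array([x,y,z])-o["eef_pos"])*100).round(2),"dr",((r.inv()*T).as_rotvec()/np.radians(6)).round(2),"t",o["time_s"])
E
python3 -c "
from h import *
go(.4742,.3873,.12,142)"
```

```text
xyz [-33.42  -6.12  12.94] dr [ -0.01  -0.01 -11.62] t 0.1
```

>>> send_rows --dr '[[0,0,-1.5],[0,0,-3],[0,0,-4.5],[0,0,-6],[0,0,-7.5],[0,0,-9],[0,0,-10.5],[0,0,-11.6]]' --xyz '[[-4.2,-0.8,1.6],[-8.4,-1.5,3.2],[-12.6,-2.3,4.8],[-16.8,-3.1,6.4],[-21,-3.8,8],[-25.2,-4.6,9.6],[-29.4,-5.4,11.2],[-33.4,-6.1,12.9]]' --jaw '[100,100,100,100,100,100,100,100]'

```text
time_s: 1.1
eef_pos: [0.4754, 0.3872, 0.1204]
eef_rot: [-0.0, -0.439, 0.898, -0.0]
wrist_force: [-0.1, 0.3, 0.4]
opening: 0.996
grasp_force: 0.0
```

```bash
python3 -c "
from h import *
go(.4742,.3873,.03,142)
a=ctrl.camera('side')[100:220,150:310];b=ctrl.camera('top')[160:280,80:240]
f=lambda i:cv2.resize(i[:,:,::-1],(400,300),interpolation=cv2.INTER_CUBIC)
cv2.imwrite('pics/hov.png',np.hstack([f(a),f(b)]))
print(ctrl.get_obs()['q'])"
```

```text
xyz [0.06 0.1  9.04] dr [ 0.   -0.    0.02] t 1.1
[ 0.4869  0.4072  1.6049 -0.0011  1.1324 -1.9875]
```

View pics/hov.png

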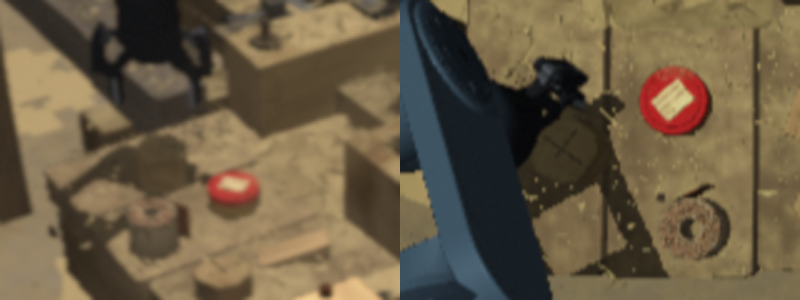

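The hover shows the open fingers above the tall blank, with the tin and roll clear of the descent. I'll go down and grip.

>>> send_rows --dr '[[0,0,0],[0,0,0],[0,0,0],[0,0,0],[0,0,0],[0,0,0],[0,0,0],[0,0,0]]' --xyz '[[0.1,0.1,2],[0.1,0.1,4],[0.1,0.1,6],[0.1,0.1,8],[0.1,0.1,9],[0.1,0.1,9],[0.1,0.1,9],[0.1,0.1,9]]' --jaw '[100,100,100,100,100,100,50,20]'

```text
time_s: 2.2
eef_pos: [0.4743, 0.3885, 0.0328]
eef_rot: [0.001, -0.438, 0.899, -0.0]
wrist_force: [0.7, 0.6, -1.0]
opening: 0.712
grasp_force: 64.9
```

>>> send_rows --dr '[[0,0,0],[0,0,0],[0,0,0],[0,0,0],[0,0,0],[0,0,0],[0,0,0],[0,0,0]]' --xyz '[[0,0,0],[0,0,0],[0,0,0],[0,0,0],[0,0,-1],[0,0,-2],[0,0,-3],[0,0,-4]]' --jaw '[0,0,0,0,0,0,0,0]'

```text
time_s: 3.2
eef_pos: [0.473, 0.388, 0.0721]
eef_rot: [0.0, -0.438, 0.899, 0.0]
wrist_force: [0.1, -0.5, -1.3]
opening: 0.709
grasp_force: 65.1
```

```bash
python3 -c "
from h import *
go(.5003,-.0179,.15,142)
im=ctrl.camera('side');a=im[80:220,130:310]
cv2.imwrite('pics/lift1.png',cv2.resize(a[:,:,::-1],(720,560),interpolation=cv2.INTER_CUBIC))"
```

```text
xyz [ 30.26 -27.2   -7.8 ] dr [ 0.    0.   -0.02] t 3.2
```

View pics/lift1.png

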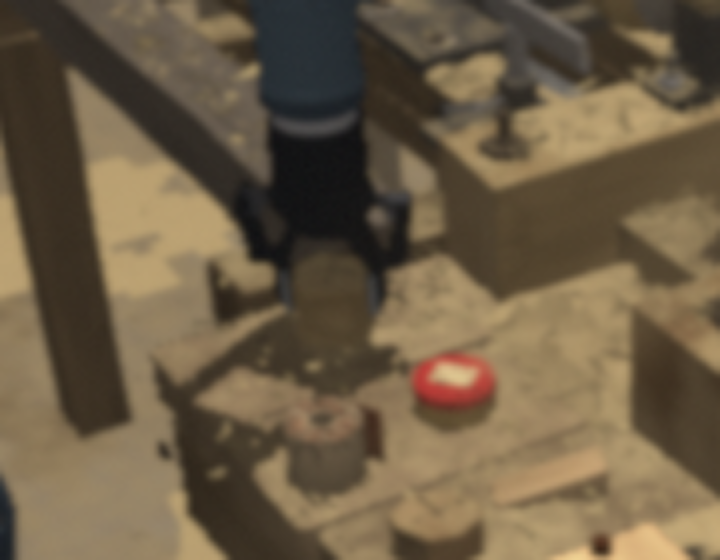

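The side view shows the tall blank held level between the fingers, clear of the bench; the opening of 0.71 matches 60 mm. I'll carry it to board one.

>>> send_rows --dr '[[0,0,0],[0,0,0],[0,0,0],[0,0,0],[0,0,0],[0,0,0],[0,0,0],[0,0,0]]' --xyz '[[0,0,-3],[1.5,-1.4,-6.5],[5.5,-4.9,-7.8],[10,-9,-7.8],[15,-13.5,-7.8],[20,-18,-7.8],[25,-22.5,-7.8],[29,-26,-7.8]]' --jaw '[0,0,0,0,0,0,0,0]'

```text
time_s: 4.25
eef_pos: [0.4984, 0.0024, 0.1498]
eef_rot: [0.0, -0.438, 0.899, -0.0]
wrist_force: [0.3, 0.2, -0.9]
opening: 0.71
grasp_force: 65.6
```

```bash
python3 -c "
from h import *
go(.5003,-.0179,.08,142)"
```

```text
xyz [ 1.48 -1.39  6.98] dr [-0.01  0.   -0.01] t 4.25
```

>>> send_rows --dr '[[0,0,0],[0,0,0],[0,0,0],[0,0,0],[0,0,0],[0,0,0],[0,0,0],[0,0,0]]' --xyz '[[0.6,-0.6,0.5],[1.3,-1.2,1.5],[1.3,-1.2,3],[1.3,-1.2,4.5],[1.3,-1.2,6],[1.3,-1.2,7],[1.3,-1.2,7],[1.3,-1.2,7]]' --jaw '[0,0,0,0,0,0,0,0]'

```text
time_s: 5.25
eef_pos: [0.5003, -0.0133, 0.0796]
eef_rot: [0.0, -0.438, 0.899, -0.0]
wrist_force: [-0.1, -0.6, -1.4]
opening: 0.71
grasp_force: 65.5
```

```bash
python3 -c "
from h import *
go(.5003,-.0179,.0545,142)
im=ctrl.camera('side');a=im[185:265,230:350];b=ctrl.camera('top')[160:240,250:370]
cv2.imwrite('pics/pl1.png',np.hstack([cv2.resize(i[:,:,::-1],(400,267),interpolation=cv2.INTER_CUBIC) for i in (a,b)]))"
```

```text
xyz [ 0.36 -0.28  2.51] dr [-0.01  0.   -0.01] t 5.25
```

View pics/pl1.png

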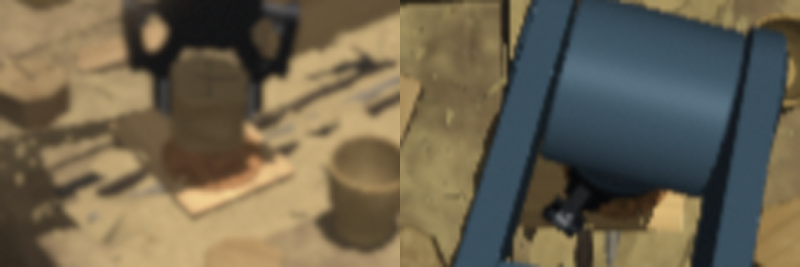

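Side view: the tall blank is held over board one's pad, a few mm left of centre, so I'll correct that and lower it.

>>> send_rows --dr '[[0,0,0],[0,0,0],[0,0,0],[0,0,0],[0,0,0],[0,0,0],[0,0,0],[0,0,0]]' --xyz '[[0.2,-0.1,0.5],[0.4,-0.3,1],[0.4,-0.3,1.5],[0.4,-0.3,1.8],[0.4,-0.3,2],[0.4,-0.3,2.1],[0.4,-0.3,2.2],[0.4,-0.3,2.2]]' --jaw '[0,0,0,0,0,0,0,0]'

```text
time_s: 6.35
eef_pos: [0.4998, -0.0183, 0.0573]
eef_rot: [0.0, -0.438, 0.899, -0.0]
wrist_force: [0.8, 0.3, -1.6]
opening: 0.713
grasp_force: 65.5
```

```bash
python3 -c "
from h import *
go(.5003,-.0179,.0545,142)"
```

```text
xyz [-0.06 -0.02  0.28] dr [-0.    0.   -0.02] t 6.35
```

>>> send_rows --dr '[[0,0,0],[0,0,0],[0,0,0],[0,0,0],[0,0,0],[0,0,0],[0,0,0],[0,0,0]]' --xyz '[[0,0,0.1],[0,0,0.2],[0,0,0.25],[0,0,0.25],[0,0,0.25],[0,0,0.25],[0,0,0.25],[0,0,0.25]]' --jaw '[0,0,0,0,0,0,0,0]'

```text
time_s: 7.35
eef_pos: [0.4999, -0.0184, 0.0561]
eef_rot: [-0.0, -0.438, 0.899, -0.0]
wrist_force: [-5.6, -0.0, 12.9]
opening: 0.712
grasp_force: 66.8
```

The blank touches the pad (13 N). I'll open and retreat.

>>> send_rows --dr '[[0,0,0],[0,0,0],[0,0,0],[0,0,0],[0,0,0],[0,0,0],[0,0,0],[0,0,0]]' --xyz '[[0,0,-0.1],[0,0,-0.1],[0,0,-0.1],[0,0,-0.1],[0,0,-2],[0,0,-5],[0,0,-8],[0,0,-11]]' --jaw '[85,95,100,100,100,100,100,100]'

```text
time_s: 8.35
eef_pos: [0.4996, -0.0182, 0.1656]
eef_rot: [-0.0, -0.438, 0.899, 0.0]
wrist_force: [0.1, -0.2, 0.3]
opening: 0.999
grasp_force: 0.0
```

```bash
python3 -c "
from h import *
go(.4235,.1393,.10,70)"
```

```text
xyz [-7.71 15.71  6.56] dr [ 0.   -0.   11.98] t 8.35
```

>>> send_rows --dr '[[0,0,1.5],[0,0,3],[0,0,4.5],[0,0,6],[0,0,7.5],[0,0,9],[0,0,10.5],[0,0,12]]' --xyz '[[-0.8,1.7,0],[-1.8,3.7,0],[-2.9,6,0],[-4,8.2,1],[-5.1,10.4,2.5],[-6.2,12.6,4],[-7.2,14.8,5.5],[-7.7,15.7,6.5]]' --jaw '[100,100,100,100,100,100,100,100]'

```text
time_s: 9.35
eef_pos: [0.4225, 0.1401, 0.0989]
eef_rot: [-0.001, 0.176, 0.984, -0.0]
wrist_force: [0.8, -0.4, 0.6]
opening: 1.003
grasp_force: 0.0
```

```bash
python3 -c "
from h import *
go(.4235,.1393,.024,70)
im=ctrl.camera('top');P,d=seg(im,(.5003,-.0179),.0765);print(widths(P,0),widths(P,90))
a=cv2.resize(im[170:270,210:330],(360,300),interpolation=cv2.INTER_CUBIC)
cv2.imwrite('pics/pl1b.png',np.hstack([a,d])[:,:,::-1])"
```

```text
xyz [-0.13 -0.04  7.49] dr [-0.   -0.01 -0.05] t 9.35
(np.float64(0.067), np.float64(0.5014666666666667)) (np.float64(0.066), np.float64(-0.01889999999999997))
```

View pics/pl1b.png

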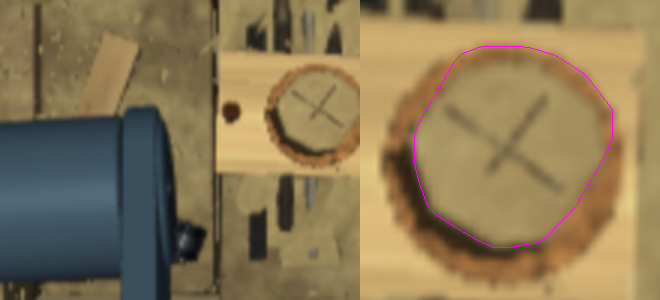

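The tall blank sits centred on board one's pad (blank centre within ~1 mm of the pad). Next I'll go down on the marked blank.

>>> send_rows --dr '[[0,0,0],[0,0,0],[0,0,0],[0,0,0],[0,0,0],[0,0,0],[0,0,0],[0,0,0]]' --xyz '[[-0.1,0,1.5],[-0.1,0,3],[-0.1,0,4.5],[-0.1,0,6],[-0.1,0,6.8],[-0.1,0,7.3],[-0.1,0,7.3],[-0.1,0,7.3]]' --jaw '[100,100,100,100,100,100,100,100]'

```text
time_s: 10.4
eef_pos: [0.425, 0.1389, 0.0272]
eef_rot: [0.0, 0.174, 0.985, 0.0]
wrist_force: [-0.1, 1.5, 0.7]
opening: 1.002
grasp_force: 0.0
```

>>> send_rows --dr '[[0,0,0],[0,0,0],[0,0,0],[0,0,0],[0,0,0],[0,0,0],[0,0,0],[0,0,0]]' --xyz '[[0,0,0],[0,0,0],[0,0,0],[0,0,0],[0,0,0],[0,0,0],[0,0,0],[0,0,0]]' --jaw '[85,65,45,20,0,0,0,0]'

```text
time_s: 11.4
eef_pos: [0.425, 0.1389, 0.0276]
eef_rot: [0.0, 0.174, 0.985, 0.0]
wrist_force: [-3.1, -0.2, 8.2]
opening: 0.67
grasp_force: 63.3
```

>>> send_rows --dr '[[0,0,0],[0,0,0],[0,0,0],[0,0,0],[0,0,0],[0,0,0],[0,0,0],[0,0,0]]' --xyz '[[0,0,-0.5],[0,0,-1.5],[0,0,-3],[0,0,-5],[0,0,-7],[0,0,-9],[0,0,-11],[0,0,-12]]' --jaw '[0,0,0,0,0,0,0,0]'

```text
time_s: 12.4
eef_pos: [0.4254, 0.1389, 0.1487]
eef_rot: [0.001, 0.174, 0.985, 0.0]
wrist_force: [-0.1, 0.3, -1.4]
opening: 0.666
grasp_force: 64.0
```

```bash
python3 -c "
from h import *
go(.6086,-.2949,.15,0)
im=ctrl.camera('side');a=im[120:240,170:330]
cv2.imwrite('pics/lift2.png',cv2.resize(a[:,:,::-1],(560,420),interpolation=cv2.INTER_CUBIC))"
```

```text
xyz [-32.11 -34.45  -0.08] dr [ 0.02  0.02 11.65] t 12.4
```

View pics/lift2.png

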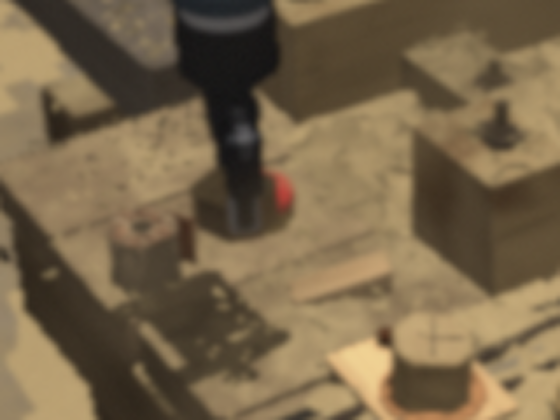

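The marked blank is held level (opening 0.67 ≈ 57 mm), and the other objects are undisturbed. I'll carry it to board two while turning to ψ=0.

>>> send_rows --dr '[[0,0,1],[0,0,2.5],[0,0,4],[0,0,5.5],[0,0,7],[0,0,8.5],[0,0,10],[0,0,11.6]]' --xyz '[[-1.5,-1.6,0],[-4.5,-4.8,0],[-7.5,-8,0],[-10.5,-11.3,0],[-13.5,-14.5,0],[-16.5,-17.7,0],[-19.5,-20.9,0],[-22.5,-24.1,0]]' --jaw '[0,0,0,0,0,0,0,0]'

```text
time_s: 13.45
eef_pos: [0.5532, -0.166, 0.1462]
eef_rot: [-0.001, 0.707, 0.707, -0.0]
wrist_force: [1.6, 0.4, -0.3]
opening: 0.667
grasp_force: 64.0
```

```bash
python3 -c "
from h import *
go(.6086,-.2964,.10,0)"
```

```text
xyz [-13.04   5.55   4.6 ] dr [-0.01 -0.01 -0.  ] t 13.45
```

>>> send_rows --dr '[[0,0,0],[0,0,0],[0,0,0],[0,0,0],[0,0,0],[0,0,0],[0,0,0],[0,0,0]]' --xyz '[[-3.5,1.5,0],[-7,3,0],[-10,4.2,0],[-12,5.1,0.5],[-13,5.5,2],[-13,5.5,4],[-13,5.5,4.6],[-13,5.5,4.6]]' --jaw '[0,0,0,0,0,0,0,0]'

```text
time_s: 14.45
eef_pos: [0.6081, -0.2932, 0.0995]
eef_rot: [-0.001, 0.705, 0.709, -0.0]
wrist_force: [-0.0, -0.2, -0.2]
opening: 0.672
grasp_force: 64.0
```

```bash
python3 -c "
from h import *
go(.6086,-.2964,.055,0)"
```

```text
xyz [-0.33  0.06  4.45] dr [-0.02 -0.01  0.06] t 14.45
```

>>> send_rows --dr '[[0,0,0],[0,0,0],[0,0,0],[0,0,0],[0,0,0],[0,0,0],[0,0,0],[0,0,0]]' --xyz '[[-0.2,0.1,1],[-0.3,0.1,2],[-0.3,0.1,3],[-0.3,0.1,3.8],[-0.3,0.1,4.2],[-0.3,0.1,4.4],[-0.3,0.1,4.4],[-0.3,0.1,4.4]]' --jaw '[0,0,0,0,0,0,0,0]'

```text
time_s: 15.45
eef_pos: [0.6101, -0.2976, 0.0572]
eef_rot: [0.0, 0.705, 0.709, 0.0]
wrist_force: [-0.0, -0.7, -0.8]
opening: 0.668
grasp_force: 64.0
```

```bash
python3 -c "
from h import *
go(.6086,-.2964,.0515,0)"
```

```text
xyz [ 0.12 -0.15  0.57] dr [0.01 0.   0.05] t 15.45
```

>>> send_rows --dr '[[0,0,0],[0,0,0],[0,0,0],[0,0,0],[0,0,0],[0,0,0],[0,0,0],[0,0,0]]' --xyz '[[0.1,-0.1,0.1],[0.1,-0.1,0.2],[0.1,-0.1,0.3],[0.1,-0.1,0.4],[0.1,-0.1,0.5],[0.1,-0.1,0.5],[0.1,-0.1,0.5],[0.1,-0.1,0.5]]' --jaw '[0,0,0,0,0,0,0,0]'

```text
time_s: 16.45
eef_pos: [0.6089, -0.2965, 0.0518]
eef_rot: [0.0, 0.705, 0.709, 0.0]
wrist_force: [-0.3, 0.3, -1.5]
opening: 0.671
grasp_force: 64.0
```

>>> send_rows --dr '[[0,0,0],[0,0,0],[0,0,0],[0,0,0],[0,0,0],[0,0,0],[0,0,0],[0,0,0]]' --xyz '[[0,0,0.05],[0,0,0.1],[0,0,0.15],[0,0,0.15],[0,0,0.15],[0,0,0.15],[0,0,0.15],[0,0,0.15]]' --jaw '[0,0,0,0,0,0,0,0]'

```text
time_s: 17.45
eef_pos: [0.6089, -0.2965, 0.0512]
eef_rot: [0.0, 0.705, 0.709, -0.0]
wrist_force: [-2.1, 1.0, 6.4]
opening: 0.671
grasp_force: 64.6
```

It's touching (6 N), so I'll release and go up.

>>> send_rows --dr '[[0,0,0],[0,0,0],[0,0,0],[0,0,0],[0,0,0],[0,0,0],[0,0,0],[0,0,0]]' --xyz '[[0,0,-0.1],[0,0,-0.1],[0,0,-0.1],[0,0,-0.1],[0,0,-2],[0,0,-5],[0,0,-8],[0,0,-10]]' --jaw '[80,90,100,100,100,100,100,100]'

```text
time_s: 18.45
eef_pos: [0.6097, -0.2971, 0.1536]
eef_rot: [0.002, 0.705, 0.709, 0.0]
wrist_force: [-0.1, 0.0, -0.1]
opening: 1.002
grasp_force: 0.0
```

```bash
python3 -c "
from h import *
go(.4424,-.1402,.11,8)"
```

```text
xyz [ 15.79 -16.66   4.28] dr [ 0.03  0.02 -1.28] t 18.45
```

>>> send_rows --dr '[[0,0,-0.2],[0,0,-0.4],[0,0,-0.6],[0,0,-0.9],[0,0,-1.1],[0,0,-1.3],[0,0,-1.3],[0,0,-1.3]]' --xyz '[[2,-2.1,0],[5,-5.3,0],[8.5,-9,0],[12,-12.6,0],[14.5,-15.3,1],[15.8,-16.7,3],[15.8,-16.7,4.3],[15.8,-16.7,4.3]]' --jaw '[100,100,100,100,100,100,100,100]'

```text
time_s: 19.45
eef_pos: [0.4413, -0.1398, 0.107]
eef_rot: [-0.0, 0.656, 0.755, -0.0]
wrist_force: [0.3, -0.1, 0.8]
opening: 0.998
grasp_force: 0.0
```

```bash
python3 -c "
from h import *
go(.4424,-.1402,.029,8)
im=ctrl.camera('top');P,d=seg(im,(.6086,-.2949),.0595);print(widths(P,0),widths(P,90))
a=cv2.resize(im[140:260,320:480],(480,360),interpolation=cv2.INTER_CUBIC)
cv2.imwrite('pics/pl2.png',np.hstack([a[:300],d])[:,:,::-1])"
```

```text
xyz [-0.06  0.11  7.8 ] dr [-0.01 -0.    0.01] t 19.45
(np.float64(0.06033333333333324), np.float64(0.6097666666666668)) (np.float64(0.069), np.float64(-0.2960666666666666))
```

View pics/pl2.png

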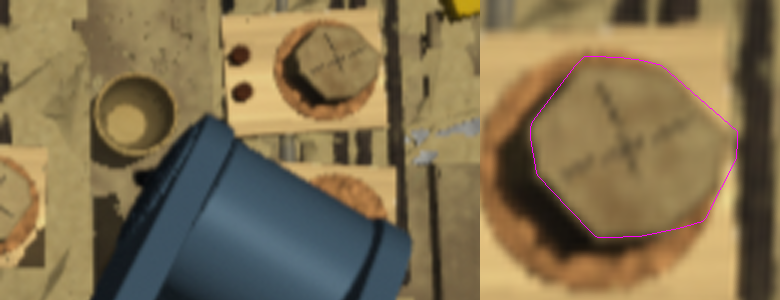

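The marked blank stands on board two's pad, its centre about 1 mm from the pad centre; the cup is untouched. Next is the plain blank.

>>> send_rows --dr '[[0,0,0],[0,0,0],[0,0,0],[0,0,0],[0,0,0],[0,0,0],[0,0,0],[0,0,0]]' --xyz '[[0,0.1,1.5],[0,0.1,3],[0,0.1,4.5],[0,0.1,6],[0,0.1,7],[0,0.1,7.6],[0,0.1,7.8],[0,0.1,7.8]]' --jaw '[100,100,100,100,100,100,100,100]'

```text
time_s: 20.5
eef_pos: [0.4422, -0.1394, 0.0295]
eef_rot: [0.0, 0.655, 0.755, 0.0]
wrist_force: [-0.2, 0.2, -0.1]
opening: 0.999
grasp_force: 0.0
```

>>> send_rows --dr '[[0,0,0],[0,0,0],[0,0,0],[0,0,0],[0,0,0],[0,0,0],[0,0,0],[0,0,0]]' --xyz '[[0,0,0],[0,0,0],[0,0,0],[0,0,0],[0,0,0],[0,0,0],[0,0,0],[0,0,0]]' --jaw '[85,65,45,20,0,0,0,0]'

```text
time_s: 21.5
eef_pos: [0.4422, -0.1395, 0.0303]
eef_rot: [0.0, 0.655, 0.755, -0.0]
wrist_force: [-4.8, 2.2, 10.8]
opening: 0.655
grasp_force: 61.7
```

>>> send_rows --dr '[[0,0,0],[0,0,0],[0,0,0],[0,0,0],[0,0,0],[0,0,0],[0,0,0],[0,0,0]]' --xyz '[[0,0,-0.5],[0,0,-1.5],[0,0,-3],[0,0,-5],[0,0,-7],[0,0,-8],[0,0,-8],[0,0,-8]]' --jaw '[0,0,0,0,0,0,0,0]'

```text
time_s: 22.5
eef_pos: [0.4416, -0.139, 0.1088]
eef_rot: [-0.0, 0.655, 0.755, -0.0]
wrist_force: [-0.2, 0.3, -0.9]
opening: 0.649
grasp_force: 63.0
```

```bash
python3 -c "
from h import *
go(.4811,-.2983,.105,8)
im=ctrl.camera('side');a=im[190:310,240:400]
cv2.imwrite('pics/lift3.png',cv2.resize(a[:,:,::-1],(560,420),interpolation=cv2.INTER_CUBIC))"
```

```text
xyz [-16.33   1.67   0.37] dr [-0.01 -0.01  0.02] t 22.5
```

View pics/lift3.png

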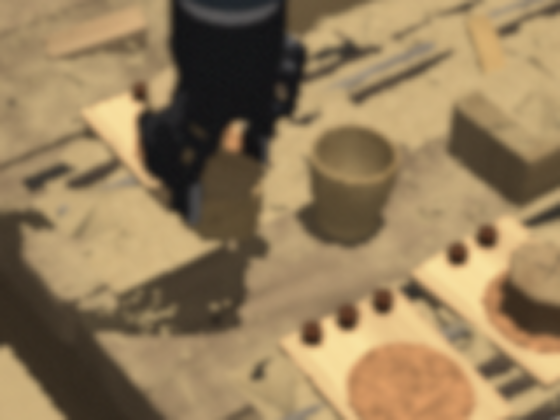

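The plain blank is lifted, but its outline at (230,190) looks taller than 36 mm, so it may be tilted. I'll take a closer look.

```bash
python3 -c "
from h import *
im=ctrl.camera('side');a=im[195:270,270:370]
a=cv2.convertScaleAbs(a,alpha=1.8,beta=0)
for P in [(.4416,-.139,.109)]: print(proj('side',P))
# expected outline of level blank
pts=[]
for z in (.109-.0303,.109-.0303+.036):
  pts.append([((proj('side',(.4416+.03*np.cos(t),-.139+.03*np.sin(t),z))-[270,195])*8).astype(int) for t in np.linspace(0,6.28,40)])
b=cv2.resize(a,(800,600),interpolation=cv2.INTER_CUBIC)
for p in pts: cv2.polylines(b,[np.array(p)],1,(255,0,255),1)
cv2.imwrite('pics/lift3b.png',b[:,:,::-1])"
```

```text
[302.4804 241.3945]
```

View pics/lift3b.png

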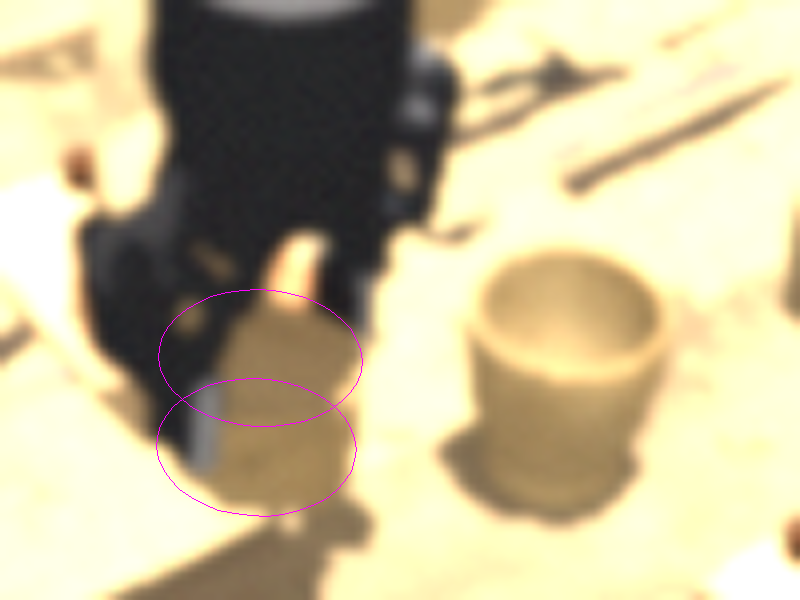

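The blank matches the projected outline of a level 36 mm blank (bottom edge at row 516, top front edge about 427), so it is level. I'll move it to board three.

>>> send_rows --dr '[[0,0,0],[0,0,0],[0,0,0],[0,0,0],[0,0,0],[0,0,0],[0,0,0],[0,0,0]]' --xyz '[[-2,0.2,0],[-5,0.5,0],[-9,0.9,0],[-13,1.3,0],[-15.5,1.6,0.5],[-16.3,1.7,1.5],[-16.3,1.7,2.5],[-16.3,1.7,2.5]]' --jaw '[0,0,0,0,0,0,0,0]'

```text
time_s: 23.6
eef_pos: [0.4806, -0.2965, 0.0825]
eef_rot: [-0.002, 0.655, 0.756, 0.0]
wrist_force: [-0.0, 0.5, -0.2]
opening: 0.647
grasp_force: 62.9
```

```bash
python3 -c "
from h import *
go(.4811,-.2976,.056,8)"
```

```text
xyz [-0.13  0.03  2.65] dr [-0.02 -0.03  0.02] t 23.6
```

>>> send_rows --dr '[[0,0,0],[0,0,0],[0,0,0],[0,0,0],[0,0,0],[0,0,0],[0,0,0],[0,0,0]]' --xyz '[[-0.1,0,0.6],[-0.1,0,1.2],[-0.1,0,1.8],[-0.1,0,2.2],[-0.1,0,2.5],[-0.1,0,2.6],[-0.1,0,2.6],[-0.1,0,2.6]]' --jaw '[0,0,0,0,0,0,0,0]'

```text
time_s: 24.6
eef_pos: [0.4821, -0.2994, 0.0585]
eef_rot: [0.0, 0.655, 0.755, -0.0]
wrist_force: [-0.2, 0.5, -0.8]
opening: 0.653
grasp_force: 63.0
```

```bash
python3 -c "
from h import *
go(.4811,-.2976,.0535,8)"
```

```text
xyz [ 0.19 -0.07  0.5 ] dr [0.   0.   0.02] t 24.6
```

>>> send_rows --dr '[[0,0,0],[0,0,0],[0,0,0],[0,0,0],[0,0,0],[0,0,0],[0,0,0],[0,0,0]]' --xyz '[[0.1,-0.1,0.1],[0.2,-0.1,0.2],[0.2,-0.1,0.3],[0.2,-0.1,0.35],[0.2,-0.1,0.4],[0.2,-0.1,0.45],[0.2,-0.1,0.45],[0.2,-0.1,0.45]]' --jaw '[0,0,0,0,0,0,0,0]'

```text
time_s: 25.6
eef_pos: [0.4807, -0.2974, 0.0539]
eef_rot: [0.0, 0.655, 0.755, -0.0]
wrist_force: [0.1, 0.0, 1.1]
opening: 0.65
grasp_force: 63.2
```

>>> send_rows --dr '[[0,0,0],[0,0,0],[0,0,0],[0,0,0],[0,0,0],[0,0,0],[0,0,0],[0,0,0]]' --xyz '[[0,0,0.05],[0,0,0.1],[0,0,0.1],[0,0,0.1],[0,0,0.1],[0,0,0.1],[0,0,0.1],[0,0,0.1]]' --jaw '[0,0,0,0,0,0,0,0]'

```text
time_s: 26.6
eef_pos: [0.4807, -0.2975, 0.0539]
eef_rot: [0.0, 0.655, 0.755, -0.0]
wrist_force: [-3.3, 3.5, 10.6]
opening: 0.649
grasp_force: 64.6
```

>>> send_rows --dr '[[0,0,0],[0,0,0],[0,0,0],[0,0,0],[0,0,0],[0,0,0],[0,0,0],[0,0,0]]' --xyz '[[0,0,-0.1],[0,0,-0.1],[0,0,-0.1],[0,0,-0.1],[0,0,-2],[0,0,-5],[0,0,-9],[0,0,-13]]' --jaw '[80,90,100,100,100,100,100,100]'

```text
time_s: 27.6
eef_pos: [0.4808, -0.2975, 0.1854]
eef_rot: [0.001, 0.655, 0.755, -0.0]
wrist_force: [0.0, -0.5, 0.3]
opening: 1.002
grasp_force: 0.0
```

```bash
python3 -c "
from h import *
go(.33,.0,.25,8)"
```

```text
xyz [ 31.57 -10.73  -6.5 ] dr [0.01 0.01 0.02] t 27.6
```

The blank touched down and I released it. I'll move the arm back towards its base to clear the view.

>>> send_rows --dr '[[0,0,0],[0,0,0],[0,0,0],[0,0,0],[0,0,0],[0,0,0],[0,0,0],[0,0,0]]' --xyz '[[2,-0.7,-3],[5,-1.7,-6.5],[9,-3,-6.5],[13,-4.4,-6.5],[17,-5.8,-6.5],[21,-7.1,-6.5],[25,-8.5,-6.5],[29,-9.8,-6.5]]' --jaw '[100,100,100,100,100,100,100,100]'

```text
time_s: 28.6
eef_pos: [0.3421, -0.0231, 0.249]
eef_rot: [0.001, 0.656, 0.755, 0.0]
wrist_force: [0.4, -0.1, 0.1]
opening: 1.001
grasp_force: 0.0
```

Run:
```python
from h import *
im=ctrl.camera('top');s=ctrl.camera('side');D=[]
for c,z in(((.5003,-.0179),.0765),((.6086,-.2949),.0595),((.4811,-.2983),.0595)):
    P,d=seg(im,c,z,s=266);D.append(d);print(np.array([widths(P,0)[1],widths(P,90)[1]])-c)
a=cv2.resize(im[170:280,120:500],(798,231),interpolation=cv2.INTER_CUBIC) 
b=cv2.resize(s[190:340,240:460],(399,272)) if 0 else None
cv2.imwrite('pics/fin.png',np.vstack([np.hstack(D),a])[:,:,::-1])
```

```text
[ 0.0011 -0.0008]
[ 0.0011 -0.0008]
[ 0.0006 -0.0008]
```

View pics/fin.png

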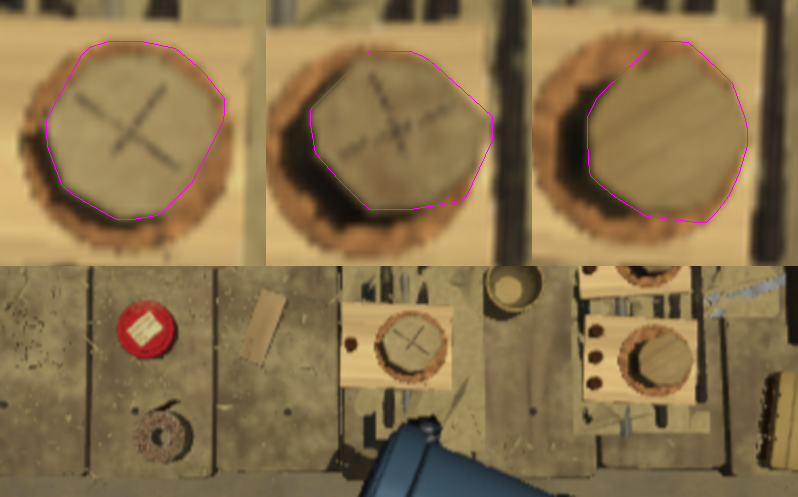

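All three blanks sit within about 1.5 mm of their pad centres, and the tin, roll, wedge and cup have not moved. I'll take one last side view to check they stand flat, then hand in.

Run:
```python
from h import *
s=ctrl.camera('side');a=s[190:340,240:440];cv2.imwrite('pics/fin2.png',cv2.resize(a[:,:,::-1],(800,600),interpolation=cv2.INTER_CUBIC))
```

```text
(no output)
```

View pics/fin2.png

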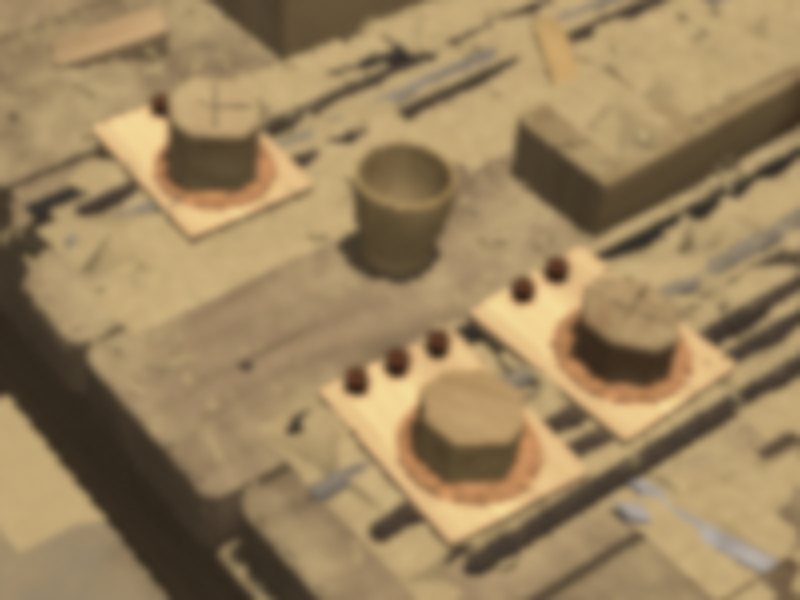

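The side view shows all three blanks standing flat on the right boards (tall at (212,135), marked at (630,325), plain at (470,425)). I'm handing in now.

```bash
python3 -c "
from bench import ctrl
print(ctrl.hand_in())"
```

```text
the job is handed in; nothing more can be done
None
```

I set the tall, marked and plain blanks, in that order, on boards one, two and three; all stand flat within about 1.5 mm of their pad centres, the wedge, tin, cup and roll look unmoved, and I handed the job in at about 29 s.

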